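Put the garlic press away in its snap-lid tub

TASK

Put the garlic press away: lay it flat in the open food tub, then take the tub's lid off the sloping drainer, set it level on the tub and press it down until it has snapped home under the spring clips at both ends. Leave the jar, the bowl and the soap dish where they are.

Things in the scene. Friction and masses are not known exactly. Their poses are not given: they have to be found in the camera images.
- tub: Open white plastic food tub, fixed to the counter, to the robot's left or right (the drainer is on the other side). Outside 180 (own x) x 124 (y) x 50 mm high, walls and floor 4 mm thick. Origin: centre of its underside, z up, x along its length. Both ends look alike: each has a steel spring clip 44 mm wide, standing 3 to 8 mm outside the end wall up to 69 mm above the counter.
- nose_a (a point): Tip of the nose of the clip at the tub's +x end, 90 mm from the tub's middle, 58.5 mm above the counter. Below it the lid's edge is held; above it the clip flares outward 25 degrees from vertical. The clip gives way outward: 5.4 N preload, 1800 N/m, up to 8 mm.
- nose_b (a point): The same for the clip at the tub's -x end.
- lid: The tub's white plastic lid, loose, about 140 g. Origin: centre of its plate's underside; z out of the grip side, x along its length. Plate 186 x 128 x 6 mm; under it a skirt with a round bead, 167 x 111 mm outside, reaching to z = -18 mm, goes inside the tub with 2.5 mm play. It starts on the drainer tilted 30 degrees, grip side up and towards the robot. Either end fits either end of the tub.
- lid_grip (a point): Point in the middle of the lid's upright bar grip, 28 mm above the plate's underside, axes as the lid's. The bar is in the middle of the lid, 70 mm long (x), 14 mm wide (y), from z = 6 to z = 32 mm above the plate's underside.
- lid_end_a (a point): Point on the plate's underside, 80 mm from the middle towards the lid's +x end. Set down unpressed the lid rests on the flared clips, underside about 64 mm above the counter; snapped home it lies on the tub's rim, 50 mm above the counter. An end snaps at about 7 to 12 N pressed on the bare plate some 70 mm from the middle; pressing in the middle takes twice that.
- lid_end_b (a point): The same point towards the lid's -x end.
- drainer: Fixed sloping steel drainer, 134 mm wide, whose 194 mm long plate rises 30 degrees towards its own +x, away from the robot; a ledge 12 mm high at its lower end stops the lid. Origin: centre of its foot on the counter; the middle of the sloping surface is 78 mm above it. Overall height 130 mm.
- press: Aluminium garlic press lying flat on the counter, 200 g, 144 mm long along its own x, 22 mm high. Origin: under the middle of its length. Head 40 x 34 mm at the +x end (x = 32 to 72 mm); behind it two handles one above the other, 16 mm wide (y), from x = -72 to 32 mm.
- press_grip (a point): Good grip point of the press, near its centre of mass, on the handles 14 mm behind the head and 12 mm above the underside; axes as the press.
- jar: Bystander: glass spice jar with twist cap, 46 mm wide, 95 mm high, origin at the centre of its underside.
- bowl: Bystander: silicone pinch bowl, 74 mm wide, 34 mm high, origin at the centre of its underside.
- soapdish: Bystander: black plastic soap dish 105 x 75 x 22 mm, origin at the centre of its underside.
- holder_clip (a point): Clip of a fixed bystander, a pivoting spring clip holder: its post, 235 mm high, stands 102 mm beyond this point, and a thin arm at 225 mm height carries the clip back towards the robot, over the jar, bowl and soap dish. This point is the middle of the clip, 200 mm above the counter; the clip hangs down to about 175 mm.
There are look-alikes about, which are no part of the job. Leave any brown or turquoise look-alike of the press alone.

How it is judged (in metres and radians):
On the way, in this order (a step that is already met when the one before it is completed fails the run):
1. the garlic press lies flat on the floor of the tub (z of press in the frame of tub between 0 and 0.01 m and angle between press's own z axis and vertical below 0.12 rad and x of press in the frame of tub between -0.03 and 0.03 m and y of press in the frame of tub between -0.04 and 0.04 m), for 0.2 s.
2. the lid is lifted off the drainer in the gripper (contact force between the fingers and lid above 0.5 N and contact force between lid and drainer below 0.05 N), for 0.1 s.
3. the lid is snapped down on the tub at both ends (z of each of lid_end_a, lid_end_b in the frame of tub below 0.053 m and horizontal distance between lid and tub below 0.006 m), for 0.2 s.
At the end, for the whole second after the job is handed in: The garlic press lies flat on the tub's floor (within 10 mm of the counter height, tilt under 0.12 rad), and the lid lies on the tub, grip up, centred within 6 mm, in line within 0.08 rad, with both ends within 3 mm of fully down (50 mm); all at rest and released (all of step 1 and all of step 3 and z of each of lid_end_a, lid_end_b in the frame of tub above 0.047 m and angle between the x axis of lid and the x axis of tub, either way round below 0.08 rad and angle between lid's own z axis and vertical below 0.05 rad and linear speed of each of lid, press below 0.02 m/s); the robot touches nothing.
It fails at once if the spice jar is moved by more than 20 mm or tipped (distance of jar from where it was at the start of the episode above 0.02 m or angle between jar's own z axis and vertical above 0.4 rad).
It fails at once if the pinch bowl is moved by more than 20 mm (distance of bowl from where it was at the start of the episode above 0.02 m).
It fails at once if the soap dish is moved by more than 20 mm (distance of soapdish from where it was at the start of the episode above 0.02 m).
It also fails if it takes over 58 s, if anything falls off the work surface, if the arm or the gripper's body presses on something with over 40 N, if the wrist force passes 120 N, or if a joint passes its speed limit or range.

ROBOT

A 7-joint arm with a two-finger parallel gripper is mounted at the origin on the work surface. World frame = base frame: x ahead of the robot, y to its left, z up, the work surface at z = 0. Lengths are in mm, angles in rad, forces in N, time in s.
With the tool pointing down it reaches from about 425 to 800 mm from the base axis. Payload 8.3 kg.
Tool frame: the origin (TCP) lies at the very end of the fingers, on their centre line; the grasp point (between the pads) lies 19 mm behind it; z points along the fingers, y is the direction in which the jaws open and shut (so a half turn about z gives the same grasp; the last joint's range is limited). The gripper opens to 85 mm and grips with 20 to 120 N. Pads are 22 mm wide; open, the fingers measure 114 mm over their backs; the gripper's body (76 mm by 85 mm) begins 54 mm behind the grasp point. The pads swing forward as they close: fully open they stand 13 mm farther back than shut.
Start: joints at [-1.296, 0.383, 0.016, 1.37, -0.006, 1.388, -0.046], TCP at [207.08, 589.678, 231.279] pointing down, gripper open.
Joint ranges: [-2.95, 2.95], [-0.25, 2.06], [-1.52, 1.56], [0.18, 2.33], [-1.44, 4.58], [0.02, 2.06], [-3.01, 3.01]. Speed limits (rad/s): [2.39, 2.39, 3.01, 3.01, 3.14, 3.14, 3.14].

INTERFACE

Orientations are given as a unit quaternion [w, x, y, z].
In Python, from bench import sense, capture, camera_params, job_done, silhouettes gives the robot as it stands. The module is installed in compiled form; this text tells all that it offers.
- The arm moves only by the shell command python3 -m pendant 'ROWS' [FORCE]. ROWS is JSON, a list of rows, each an object of numbers: "rx", "ry", "rz": the turn, a rotation vector about the world's x, y, z in degrees; "dx", "dy", "dz": the shift along the world's x, y, z in mm; "grip": the opening, from 0 (shut) to 1 (fully open). A call has 1 to 10 rows; each row shifts and turns the pose as measured when the row begins; what a row does not reach is not made up. A row lasts 1/8 s, in which the tool goes at most 62.5 mm and 10.7 degrees, less where a joint would pass 70% of its speed; a pose out of reach is approached as far as the arm can. A call is refused whole if a number of a shift passes 62.5 or a number of a turn 10.7, either way. A call with a gripper value outside its range is refused whole. The fingers move at their own pace and stop on an object; FORCE is the grip in N (left out, the last holds). Time passes only in rows, so rows that do not move let the fingers close. It gives the time, the measured TCP pose, the force and the opening at its end, in the units of the state.
- sense(): the state, without advancing time (a new reading comes with each control period).
- capture(name): name is "scene" or "top"; returns (picture, depth): 400x640x3 uint8, blue, green, red; 400x640 float32, mm along the optical axis (not along the pixel's ray), 0 where there is no reading.
- camera_params(name): a dict with "mtx" (3x3 intrinsics, pixels), "pose" (4x4, takes a point from camera to world coordinates). Camera axes: x right, y up, looking along -z (the intrinsics and any distortion apply to the point x, -y, -z); pixel columns grow to the right and rows downward; lengths in mm; the calibration is good to about 2 mm. A picture is of the moment at which its call begins. camera_params takes no time and is no camera call.
- job_done(): hands the job in, once; it reports no verdict.
Trained networks look in the newest picture that a camera, given by its name, has taken for a name from the list of things; names that differ only in an ending like _2 or _b are one class to them, and where a whole thing is asked for, a point or a joint stands for the part that bears it (a point fixed in the world has none). Each returns a list of dicts, best first, with "p" (0 to 1); they miss things now and then, are a little off and sometimes report something else, mostly with a low value. They report only what shows in the picture. A call takes as long as a camera call. They do not tell look-alikes from the thing itself.
- silhouettes(label, camera): "mask" (400x640 bool, what is visible of it) and "pixel" ([column, row] in pixels, amid what is visible of it).
The state is a dict: "t": time; "joints": joint angles; "dq": joint speeds; "effort": joint torques, N m; "position": TCP position; "tcp_rot": TCP orientation; "contact_force": force on the tool from outside, world axes, zero at the start; "moment": the same for the moment, N m; "opening": opening from 0.0 (shut) to 1.0 (fully open).
Only numpy, scipy, OpenCV 4.12 (cv2) and the standard library are available. Lean on these libraries where they do the work, as an engineer would, in place of code of your own. Each camera call takes 0.05 s, during which the arm holds its last target.

## Working session

There is one attempt and no reset: what is moved stays moved. The work goes in short steps, Python scripts to look and compute and a shell command to move; the robot and the scene stay as the last step left them, time stands still between calls to the robot, and variables do not carry over. Pictures are saved under pics/ and viewed, and the job is handed in when it is done.

```bash
mkdir -p pics; python3 - <<'E'
from bench import *
import cv2, numpy as np
print(sense())
for n in ("scene","top"):
    im,d=capture(n); cv2.imwrite(f"pics/{n}0.png",im); np.save(f"{n}0.npy",d)
    p=camera_params(n); print(n,p["mtx"],p["pose"],[k for k in p])
E
```

```text
{'t': 0.0, 'joints': array([-1.29591626,  0.38426424,  0.01635324,  1.37117135, -0.00627217,
        1.38815373, -0.04652319]), 'dq': array([-0.00143363, -0.00277198,  0.00066495,  0.00021115,  0.00147023,
       -0.00091149, -0.00017001]), 'effort': array([-1.20857254e-03, -6.27606297e+01,  8.43585581e-01, -3.71818721e+01,
        1.65005011e-02,  1.43022632e-02,  1.52584079e-05]), 'position': array([206.92090183, 589.22948738, 230.25464203]), 'tcp_rot': array([-1.36340658e-04,  1.68056281e-01,  9.85776921e-01, -9.63906295e-04]), 'contact_force': array([0.19084532, 0.23248122, 0.09800362]), 'moment': array([ 0.04874476,  0.01520218, -0.11273863]), 'opening': 0.9990158320460355}
scene [[477.25501544   0.         314.19473031]
 [  0.         477.25501544 199.54034507]
 [  0.           0.           1.        ]] [[-1.92410224e-01 -6.87035398e-01  7.00685855e-01  1.39360051e+03]
 [ 9.81300691e-01 -1.38506760e-01  1.33659383e-01  1.67873176e+02]
 [ 5.22100057e-03  7.13300946e-01  7.00838428e-01  9.87258736e+02]
 [ 0.00000000e+00  0.00000000e+00  0.00000000e+00  1.00000000e+00]] ['mtx', 'pose']
top [[413.52391648   0.         321.45225193]
 [  0.         413.52391648 193.58768968]
 [  0.           0.           1.        ]] [[-1.41181242e-02  9.84054716e-01 -1.77304808e-01  3.36480607e+02]
 [-9.99542160e-01 -1.86352040e-02 -2.38369171e-02  1.64150883e-01]
 [-2.67609420e-02  1.76887099e-01  9.83867271e-01  1.29761790e+03]
 [ 0.00000000e+00  0.00000000e+00  0.00000000e+00  1.00000000e+00]] ['mtx', 'pose']
```

View pics/scene0.png

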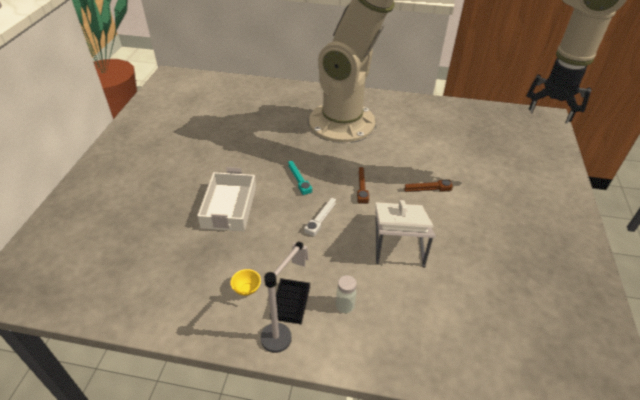

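View pics/top0.png

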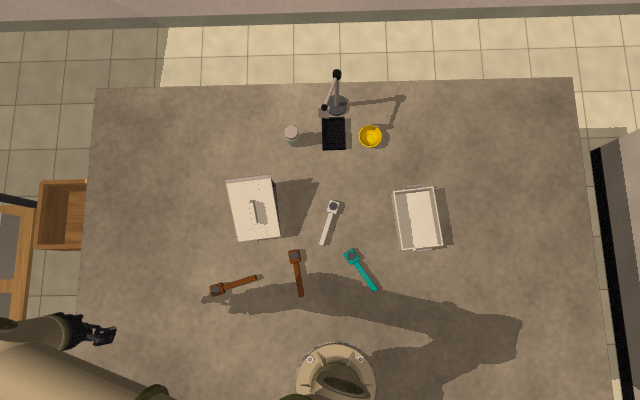

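The top view shows the tub at about (418,218), the lid on the drainer at (253,210) and the grey press (the real one) at (330,222), with its head at (334,206). The look-alikes are brown at (297,272) and (235,285), and turquoise at (362,270). The holder arm ends at about (323,107), over the soap dish. Next I'll measure.

```bash
cat > h.py <<'E'
from bench import *
import cv2, numpy as np
def cloud(cam,d):
    p=camera_params(cam);K=p["mtx"];T=p["pose"]
    v,u=np.mgrid[0:400,0:640]
    x=(u-K[0,2])/K[0,0]*d; y=(v-K[1,2])/K[1,1]*d
    P=np.stack([x,-y,-d],-1)@T[:3,:3].T+T[:3,3]
    P[d==0]=np.nan
    return P
def ray(cam,uv,z):
    p=camera_params(cam);K=p["mtx"];T=p["pose"]
    uv=np.atleast_2d(uv).astype(float)
    r=np.stack([(uv[:,0]-K[0,2])/K[0,0],-(uv[:,1]-K[1,2])/K[1,1],-np.ones(len(uv))],-1)@T[:3,:3].T
    s=(z-T[2,3])/r[:,2]
    return T[:3,3]+r*s[:,None]
E
python3 - <<'E'
from h import *
out={}
for cam in ("top","scene"):
    im,d=capture(cam); P=cloud(cam,d); np.save(f"{cam}0.npy",d)
    for l in ("tub","lid","press","drainer","holder_clip","jar","bowl","soapdish"):
        for k,s in enumerate(silhouettes(l,cam)[:4]):
            m=s["mask"]; q=P[m]; q=q[~np.isnan(q[:,0])]
            np.save(f"m_{cam}_{l}_{k}.npy",m)
            print(cam,l,k,round(s["p"],2),np.round(s["pixel"]),m.sum(),np.round(np.nanmedian(q,0)), "z",np.round(np.percentile(q[:,2],[2,50,98])), 'xyrange',np.round(np.percentile(q[:,:2],[1,99],axis=0)).tolist())
print(sense()['t'])
E
```

```text
top tub 0 0.95 [418. 219.] 2722 [ 484. -262.    6.] z [-0.  6. 64.] xyrange [[388.0, -324.0], [575.0, -189.0]]
top lid 0 0.69 [253. 209.] 2673 [510. 228. 105.] z [ 53. 105. 145.] xyrange [[426.0, 165.0], [590.0, 296.0]]
top press 0 0.77 [328. 215.] 327 [498.   9.  23.] z [ 0. 23. 30.] xyrange [[412.0, -23.0], [542.0, 38.0]]
top press 1 0.76 [298. 266.] 330 [338. 109.  22.] z [ 6. 22. 28.] xyrange [[255.0, 91.0], [395.0, 134.0]]
top press 2 0.75 [355. 265.] 319 [347. -74.  23.] z [13. 23. 29.] xyrange [[270.0, -126.0], [392.0, -38.0]]
top press 3 0.75 [224. 285.] 355 [290. 325.  22.] z [ 2. 22. 28.] xyrange [[261.0, 236.0], [317.0, 373.0]]
top drainer 0 0.83 [255. 180.] 208 [597. 218. 124.] z [  4. 124. 130.] xyrange [[539.0, 172.0], [609.0, 304.0]]
top drainer 1 0.54 [253. 210.] 2575 [510. 227. 105.] z [ 55. 105. 145.] xyrange [[426.0, 165.0], [588.0, 294.0]]
top holder_clip 0 0.59 [333. 102.] 710 [855. -14. 124.] z [  1. 124. 237.] xyrange [[759.0, -51.0], [916.0, 30.0]]
top jar 0 0.83 [293. 138.] 266 [737. 117.  92.] z [ 10.  92. 100.] xyrange [[725.0, 98.0], [767.0, 138.0]]
top bo
[... 1182 characters left out ...]
[768.0, -49.0], [900.0, 34.0]]
scene holder_clip 1 0.71 [290. 299.] 1252 [762.  -5.   8.] z [ 2.  8. 24.] xyrange [[716.0, -43.0], [821.0, 30.0]]
scene jar 0 0.62 [345. 295.] 629 [764. 124.  69.] z [ 8. 69. 97.] xyrange [[731.0, 102.0], [773.0, 145.0]]
scene bowl 0 0.65 [246. 281.] 618 [ 739. -128.   19.] z [ 2. 19. 36.] xyrange [[692.0, -158.0], [785.0, -89.0]]
scene bowl 1 0.62 [319. 218.] 405 [502.  12.  20.] z [-1. 20. 26.] xyrange [[414.0, -20.0], [548.0, 42.0]]
scene bowl 2 0.56 [227. 201.] 2731 [ 475. -259.   15.] z [ 0. 15. 63.] xyrange [[389.0, -321.0], [582.0, -187.0]]
scene soapdish 0 0.6 [290. 298.] 1228 [762.  -6.   7.] z [ 1.  7. 24.] xyrange [[716.0, -43.0], [821.0, 30.0]]
1.0
```

```bash
python3 - <<'E'
from h import *
def rect(q):
    (c,s,a)=cv2.minAreaRect(q.astype(np.float32)); 
    if s[0]<s[1]: s=s[::-1]; a+=90
    return np.round(c,1),np.round(s,1),round((a+90)%180-90,1)
for cam,pk in (("top",0),("scene",1)):
    d=np.load(f"{cam}0.npy"); P=cloud(cam,d)
    tab=P[100:300,150:500].reshape(-1,3) ; z=tab[:,2]; print(cam,"table z",np.nanmedian(z[np.abs(z)<10]))
    m=np.load(f"m_{cam}_press_{pk}.npy"); q=P[m]; q=q[(q[:,2]>10)&(q[:,2]<40)]
    print("press",rect(q[:,:2]), np.median(q[:,2]))
    # PCA on handles
    m=np.load(f"m_{cam}_tub_0.npy"); q=P[m]
    r=q[(q[:,2]>43)&(q[:,2]<57)]; print("tub rim",rect(r[:,:2]),np.median(r[:,2]),len(r))
    r=q[(q[:,2]>58)]; print("clips",len(r),np.round(r[r[:,0]<480].mean(0)),np.round(r[r[:,0]>480].mean(0)))
    m=np.load(f"m_{cam}_lid_0.npy"); q=P[m]; q=q[~np.isnan(q[:,0])]
    # robust plane
    pl=q.copy()
    for i in range(12):
        c=pl.mean(0); n=np.linalg.svd(pl-c,full_matrices=False)[2][2]; n*=np.sign(n[2])
        pl=q[np.abs((q-c)@n)<max(3,10-i)]
    print("lid plane n",np.round(n,3),"tilt",np.degrees(np.arccos(n[2])),"az",np.degrees(np.arctan2(-n[1],-n[0])),len(pl))
    e=np.array([-n[0],-n[1],0]);e/=np.linalg.norm(e); ey=np.cross([0,0,1],e); ex=np.cross(ey,n)
    R=np.stack([ex,ey,n],1); l=(pl-c)@R
    cc,s,a=rect(l[:,:2]); print("  rect in plane",cc,s,a,"centre",np.round(c+R@np.array([cc[0],cc[1],0]),1), "ex",np.round(ex,3))
    g=q[((q-c)@n>12)]; l=(g-c)@R; print("  grip",len(g),rect(l[:,:2]),"h",np.round(np.percentile(l[:,2],[50,95])), np.round(g.mean(0)))
E
python3 - <<'E'
import cv2
im=cv2.imread('pics/top0.png')
cv2.imwrite('pics/c1.png',cv2.resize(im[160:260,215:455],None,fx=3.3,fy=3.3,interpolation=cv2.INTER_CUBIC))
im=cv2.imread('pics/scene0.png')
cv2.imwrite('pics/c2.png',cv2.resize(im[150:280,190:450],None,fx=3,fy=3,interpolation=cv2.INTER_CUBIC))
E
```

```text
top table z 0.9084626804374238
press (array([477.2,  13.3]), array([141.9,  33.4]), -19.6) 23.083164668147333
tub rim (array([ 481.4, -257.8]), array([187.9, 125.4]), 6.1) 49.9837882962762 336
clips 79 [ 389. -265.   66.] [ 575. -247.   67.]
lid plane n [-0.5   -0.048  0.865] tilt 30.136000336235824 az 5.5202126545841566 1979
  rect in plane [-4.3  0.5] [188.3 128.7] 0.3 centre [506.6 229.2  99.5] ex [0.861 0.083 0.502]
  grip 130 (array([-2.9, -0.2]), array([70.2, 14.4]), 0.7) h [25. 29.] [497. 227. 121.]
scene table z -0.3207806400280333
press (array([478.4,  13.9]), array([145.5,  33.4]), -16.7) 21.131877615159397
tub rim (array([ 483.3, -256. ]), array([202.7, 125.6]), 6.1) 48.618737058268266 460
clips 104 [ 391. -265.   64.] [ 579. -246.   64.]
lid plane n [-0.496 -0.053  0.867] tilt 29.925518662750818 az 6.115846513272984 953
  rect in plane [-15.8   0.6] [193.7 128.5] 0.1 centre [508.2 230.6  99.1] ex [0.862 0.092 0.499]
  grip 78 (array([-13.1,  -0.1]), array([71.9, 13.2]), 0.1) h [24. 26.] [507. 229. 124.]
```

View pics/c1.png

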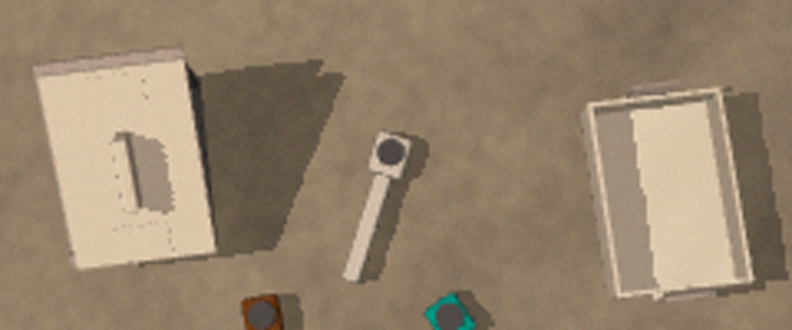

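View pics/c2.png

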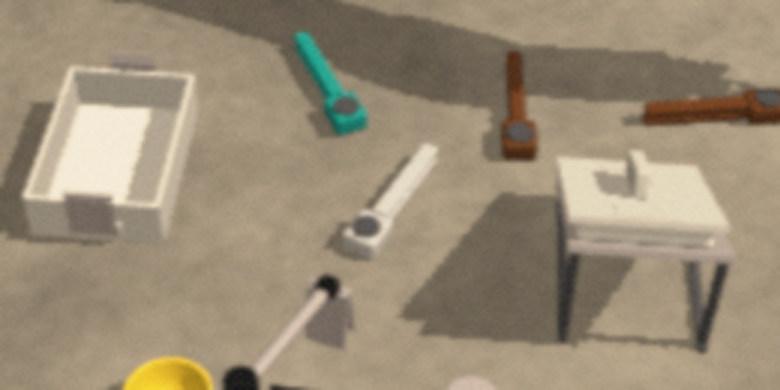

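Measurements:

| Item | Position (mm) | Yaw | Notes |
|---|---|---|---|
| Press | centre (478, 13.5) | about -18° | head at +x, grip point about (495, 8) |
| Tub | centre (482, -257) | about 5.8° | clip tops at about z 66 |
| Lid | plate-top centre (507, 230, 99) | about 5.8° | tilt 30° |

The sizes match the given ones. I'll move towards the press now.

```bash
python3 -m pendant '[{"dx":26,"dy":-54,"rz":1.5},{"dx":26,"dy":-54},{"dx":26,"dy":-54},{"dx":26,"dy":-54},{"dx":26,"dy":-54},{"dx":26,"dy":-54},{"dx":26,"dy":-54},{"dx":26,"dy":-54},{"dx":26,"dy":-54},{"dx":26,"dy":-54}]'
```

```text
$[0]: bad value
```

```bash
python3 -m pendant '[{"rx":0,"ry":0,"rz":1.5,"dx":26,"dy":-54,"dz":0,"grip":1}]'
```

```text
t: 1.12
position: [229.7, 537.9, 229.9]
tcp_rot: [-0.001, 0.151, 0.988, -0.0]
contact_force: [0.9, 0.2, 0.5]
opening: 0.998
```

```bash
python3 -m pendant '[{"rx":0,"ry":0,"rz":0,"dx":27,"dy":-54,"dz":0,"grip":1},{"rx":0,"ry":0,"rz":0,"dx":27,"dy":-54,"dz":0,"grip":1},{"rx":0,"ry":0,"rz":0,"dx":27,"dy":-54,"dz":0,"grip":1},{"rx":0,"ry":0,"rz":0,"dx":27,"dy":-54,"dz":0,"grip":1},{"rx":0,"ry":0,"rz":0,"dx":27,"dy":-54,"dz":0,"grip":1},{"rx":0,"ry":0,"rz":0,"dx":27,"dy":-54,"dz":0,"grip":1},{"rx":0,"ry":0,"rz":0,"dx":27,"dy":-54,"dz":0,"grip":1},{"rx":0,"ry":0,"rz":0,"dx":27,"dy":-54,"dz":0,"grip":1},{"rx":0,"ry":0,"rz":0,"dx":27,"dy":-54,"dz":0,"grip":1}]'
```

```text
t: 2.25
position: [478.4, 36.1, 232.1]
tcp_rot: [0.001, 0.15, 0.989, 0.003]
contact_force: [0.8, 1.0, -0.3]
opening: 0.997
```

```bash
python3 -m pendant '[{"rx":0,"ry":0,"rz":0,"dx":17,"dy":-28,"dz":-40,"grip":0.6},{"rx":0,"ry":0,"rz":0,"dx":0,"dy":0,"dz":-60,"grip":0.6},{"rx":0,"ry":0,"rz":0,"dx":0,"dy":0,"dz":-60,"grip":0.6},{"rx":0,"ry":0,"rz":0,"dx":0,"dy":0,"dz":0,"grip":0.6}]'
python3 - <<'E'
from h import *
for n,(a,b,c,d) in (("scene",(150,260,250,400)),("top",(150,260,260,400))):
    im,dd=capture(n); cv2.imwrite(f"pics/{n}1.png",cv2.resize(im[a:b,c:d],None,fx=4,fy=4))
im=[cv2.imread(f"pics/{n}1.png") for n in ("scene","top")]
cv2.imwrite("pics/c3.png",cv2.resize(np.hstack([im[0][:440,:560],im[1][:440,:560]]),None,fx=.7,fy=.7))
print(sense()["position"],sense()["contact_force"])
E
```

```text
t: 2.75
position: [498.5, 0.4, 71.1]
tcp_rot: [0.005, 0.155, 0.988, 0.003]
contact_force: [-0.4, 0.3, 0.5]
opening: 0.601
[502.51657124   0.90812214  75.85555509] [-0.66078438 -0.1737607   0.91056404]
```

View pics/c3.png

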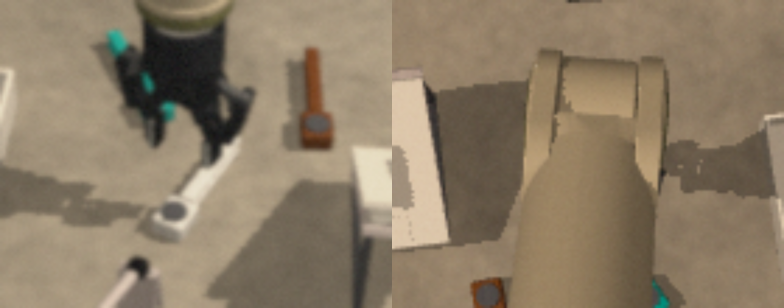

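The scene view shows the open fingers above the handle, one on each side, with the head at (175,215) in front of them. The arm hides the press in the top view. I'll correct the position and go down.

```bash
python3 -m pendant '[{"rx":0,"ry":0,"rz":0,"dx":-7,"dy":7,"dz":-30,"grip":0.6},{"rx":0,"ry":0,"rz":0,"dx":0,"dy":0,"dz":0,"grip":0.6},{"rx":0,"ry":0,"rz":0,"dx":0,"dy":0,"dz":0,"grip":0.6}]'
python3 -c "
from bench import *
s=sense();print(s['position'],s['tcp_rot'],s['contact_force'],s['dq'])"
```

```text
t: 3.22
position: [502.5, 9.2, 54.7]
tcp_rot: [0.016, 0.154, 0.988, 0.008]
contact_force: [0.0, 0.8, 1.1]
opening: 0.601
[502.4790427    9.21459752  54.65514226] [0.01611716 0.15399633 0.9879114  0.00751269] [0.04054963 0.78954409 1.06274687] [-0.00972063 -0.01349382 -0.0017112  -0.00095293  0.00035518  0.01531155
 -0.00260307]
```

```bash
cat > to.py <<'E'
import sys,json
from bench import sense
import numpy as np
from scipy.spatial.transform import Rotation as R
# x y z yaw(of tool y, deg) [tilt deg: tool z leans ahead along lid-x azimuth az]
def err(x,y,z,yaw,tilt=0,az=0):
    s=sense(); q=s['tcp_rot']; r=R.from_quat([q[1],q[2],q[3],q[0]])
    c,sn=np.cos(np.radians(yaw)),np.sin(np.radians(yaw))
    Y=np.array([c,sn,0]);Z=np.array([0,0,-1.]);X=np.cross(Y,Z)
    t=R.from_matrix(np.stack([X,Y,Z],1))
    a=np.radians(az)
    # rotate about horizontal axis perpendicular to az so that -z tips towards +az direction
    ax=np.array([np.sin(a),-np.cos(a),0])
    t=R.from_rotvec(ax*np.radians(tilt))*t
    d=(t*r.inv()).as_rotvec(degrees=True)
    print("t",round(s['t'],2),"pos",np.round(s['position'],1),"d",np.round(np.array([x,y,z])-s['position'],1),"r",np.round(d,1),"F",np.round(s['contact_force'],1),"op",round(s['opening'],3),"toolz",np.round(r.as_matrix()[:,2],3))
err(*map(float,sys.argv[1:]))
E
python3 to.py 495 8 3 72
```

```text
t 3.23 pos [502.5   9.2  54.7] d [ -7.5  -1.2 -51.7] r [-0.6  2.  -0.3] F [0.  0.8 1.1] op 0.601 toolz [ 0.034  0.01  -0.999]
```

```bash
python3 -m pendant '[{"rx":-0.6,"ry":2,"rz":-0.3,"dx":-8,"dy":-1,"dz":-20,"grip":0.6},{"rx":0,"ry":0,"rz":0,"dx":0,"dy":0,"dz":-15,"grip":0.6}]'; python3 to.py 495 8 3 72
```

```text
t: 3.48
position: [498.9, 8.6, 24.2]
tcp_rot: [0.004, 0.156, 0.988, 0.001]
contact_force: [-0.0, 0.4, 0.5]
opening: 0.601
t 3.48 pos [498.9   8.6  24.2] d [ -3.9  -0.6 -21.2] r [-0.1  0.5  0. ] F [-0.   0.4  0.5] op 0.601 toolz [ 0.008  0.002 -1.   ]
```

```bash
python3 -m pendant '[{"rx":0,"ry":0.5,"rz":0,"dx":-4,"dy":0,"dz":-15,"grip":0.6},{"rx":0,"ry":0,"rz":0,"dx":-1,"dy":0,"dz":-4,"grip":0.6}]'; python3 to.py 495 8 3 72
```

```text
t: 3.72
position: [494.6, 8.5, 4.9]
tcp_rot: [0.0, 0.157, 0.988, 0.001]
contact_force: [0.0, -0.2, -0.4]
opening: 0.597
t 3.73 pos [494.6   8.5   4.9] d [ 0.4 -0.5 -1.9] r [-0.1  0.1  0. ] F [ 0.  -0.2 -0.4] op 0.597 toolz [ 0.001  0.002 -1.   ]
```

Close on the handle.

```bash
python3 -m pendant '[{"rx":0,"ry":0,"rz":0,"dx":0,"dy":0,"dz":-1,"grip":0.0},{"rx":0,"ry":0,"rz":0,"dx":0,"dy":0,"dz":0,"grip":0.0},{"rx":0,"ry":0,"rz":0,"dx":0,"dy":0,"dz":0,"grip":0.0},{"rx":0,"ry":0,"rz":0,"dx":0,"dy":0,"dz":0,"grip":0.0}]' 50; python3 to.py 495 8 3 72
```

```text
t: 4.22
position: [494.7, 8.2, 4.3]
tcp_rot: [0.001, 0.157, 0.988, 0.001]
contact_force: [0.1, -0.1, -2.9]
opening: 0.177
t 4.22 pos [494.7   8.2   4.3] d [ 0.3 -0.2 -1.3] r [-0.1  0.1  0. ] F [ 0.1 -0.1 -2.9] op 0.177 toolz [ 0.001  0.002 -1.   ]
```

The opening of 0.177 (15 mm) means the handle is held. Lift, turn and carry to the tub.

```bash
python3 -m pendant '[{"rx":0,"ry":0,"rz":0,"dx":0,"dy":0,"dz":30,"grip":0.0},{"rx":0,"ry":0,"rz":0,"dx":0,"dy":0,"dz":50,"grip":0.0},{"rx":0,"ry":0,"rz":8,"dx":0,"dy":-30,"dz":30,"grip":0.0},{"rx":0,"ry":0,"rz":8,"dx":0,"dy":-50,"dz":0,"grip":0.0},{"rx":0,"ry":0,"rz":7,"dx":0,"dy":-50,"dz":0,"grip":0.0},{"rx":0,"ry":0,"rz":0,"dx":0,"dy":-50,"dz":0,"grip":0.0},{"rx":0,"ry":0,"rz":0,"dx":0,"dy":-40,"dz":0,"grip":0.0},{"rx":0,"ry":0,"rz":0,"dx":0,"dy":-20,"dz":0,"grip":0.0}]'; python3 to.py 500 -255 80 95.8
```

```text
t: 5.22
position: [492.4, -235.9, 117.7]
tcp_rot: [0.001, -0.054, 0.999, -0.0]
contact_force: [0.7, 0.5, -2.3]
opening: 0.171
t 5.22 pos [ 492.4 -235.9  117.7] d [  7.6 -19.1 -37.7] r [ 0.   0.1 -0.4] F [ 0.7  0.5 -2.3] op 0.171 toolz [ 0.001 -0.    -1.   ]
```

```bash
python3 -m pendant '[{"rx":0,"ry":0,"rz":0,"dx":8,"dy":-18,"dz":-12,"grip":0.0},{"rx":0,"ry":0,"rz":0,"dx":0,"dy":0,"dz":0,"grip":0.0}]'; python3 to.py 500 -255 80 95.8
python3 - <<'E'
from h import *
o=[]
for n,(a,b,c,d) in (("scene",(140,250,170,310)),("top",(150,260,340,480))):
    im,dd=capture(n); o.append(cv2.resize(im[a:b,c:d],None,fx=2.8,fy=2.8))
cv2.imwrite("pics/c4.png",np.hstack(o))
E
```

```text
t: 5.48
position: [499.4, -256.7, 105.3]
tcp_rot: [0.0, -0.052, 0.999, -0.001]
contact_force: [-0.2, 0.6, -2.9]
opening: 0.177
t 5.47 pos [ 499.4 -256.7  105.3] d [  0.6   1.7 -25.3] r [ 0.1  0.  -0.2] F [-0.2  0.6 -2.9] op 0.177 toolz [ 0.001 -0.001 -1.   ]
```

View pics/c4.png

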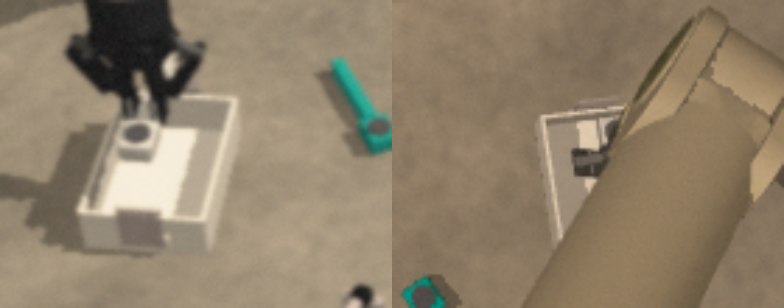

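The press hangs level over the tub with its head forward, at (138,138) in the left half. I'll check its pose from the depth before lowering.

```bash
python3 - <<'E'
from h import *
im,d=capture("scene"); P=cloud("scene",d)
v,u=140+138/2.8,170+138/2.8
sub=P[int(v)-8:int(v)+10,int(u)-10:int(u)+11].reshape(-1,3); 
q=sub[(sub[:,2]>108)&(sub[:,2]<135)]
print(len(q),np.round(np.percentile(q,[2,50,98],axis=0)))
E
```

```text
219 [[ 505. -268.  109.]
 [ 537. -248.  123.]
 [ 554. -234.  130.]]
```

```bash
python3 -m pendant '[{"rx":0,"ry":0,"rz":0,"dx":0,"dy":1,"dz":-45,"grip":0.0},{"rx":0,"ry":0,"rz":0,"dx":0,"dy":0,"dz":-30,"grip":0.0},{"rx":0,"ry":0,"rz":0,"dx":0,"dy":0,"dz":-5,"grip":0.0}]'; python3 to.py 500 -255 8.5 95.8
```

```text
t: 6.0
position: [502.7, -250.1, 27.0]
tcp_rot: [0.004, -0.056, 0.998, 0.0]
contact_force: [0.9, -0.1, -1.7]
opening: 0.171
t 6.0 pos [ 502.7 -250.1   27. ] d [ -2.7  -4.9 -18.5] r [-0.   0.4 -0.6] F [ 0.9 -0.1 -1.7] op 0.171 toolz [ 0.007  0.001 -1.   ]
```

```bash
python3 -m pendant '[{"rx":0,"ry":0.4,"rz":-0.5,"dx":-2,"dy":-4,"dz":-12,"grip":0.0},{"rx":0,"ry":0,"rz":0,"dx":-1,"dy":0,"dz":-5,"grip":0.0},{"rx":0,"ry":0,"rz":0,"dx":0,"dy":0,"dz":-2,"grip":0.0}]'; python3 to.py 500 -255 8.5 95.8
```

```text
t: 6.38
position: [501.3, -254.0, 9.5]
tcp_rot: [0.002, -0.052, 0.999, 0.0]
contact_force: [0.1, 0.9, -2.7]
opening: 0.177
t 6.38 pos [ 501.3 -254.     9.5] d [-1.3 -1.  -1. ] r [-0.   0.2 -0.2] F [ 0.1  0.9 -2.7] op 0.177 toolz [ 0.003  0.    -1.   ]
```

```bash
python3 -m pendant '[{"rx":0,"ry":0,"rz":0,"dx":0,"dy":0,"dz":-2,"grip":0.0},{"rx":0,"ry":0,"rz":0,"dx":0,"dy":0,"dz":0,"grip":0.5},{"rx":0,"ry":0,"rz":0,"dx":0,"dy":0,"dz":0,"grip":0.5},{"rx":0,"ry":0,"rz":0,"dx":0,"dy":0,"dz":20,"grip":0.5},{"rx":0,"ry":0,"rz":0,"dx":0,"dy":0,"dz":50,"grip":0.5},{"rx":0,"ry":0,"rz":0,"dx":0,"dy":0,"dz":60,"grip":0.5}]'; python3 to.py 500 -255 8.5 95.8
```

```text
t: 7.12
position: [499.9, -253.8, 141.4]
tcp_rot: [-0.0, -0.052, 0.999, 0.0]
contact_force: [2.0, -0.0, 0.5]
opening: 0.496
t 7.12 pos [ 499.9 -253.8  141.4] d [ 1.000e-01 -1.200e+00 -1.329e+02] r [-0.  -0.  -0.1] F [ 2.  -0.   0.5] op 0.496 toolz [-0.001  0.001 -1.   ]
```

The press is released in the tub and the jaws already have the lid's yaw. Next I'll move to the lid, tilting the tool 30° on the way.

```bash
python3 -m pendant '[{"rx":0,"ry":0,"rz":0,"dx":0,"dy":52,"dz":30,"grip":0.6},{"rx":0,"ry":0,"rz":0,"dx":-3,"dy":55,"dz":20,"grip":0.6},{"rx":0,"ry":0,"rz":0,"dx":-3,"dy":55,"dz":10,"grip":0.6},{"rx":0,"ry":0,"rz":0,"dx":-3,"dy":55,"dz":0,"grip":0.6},{"rx":0,"ry":0,"rz":0,"dx":-3,"dy":55,"dz":0,"grip":0.6},{"rx":1,"ry":-7,"rz":0,"dx":-3,"dy":50,"dz":0,"grip":0.6},{"rx":1,"ry":-8,"rz":0,"dx":-3,"dy":50,"dz":0,"grip":0.6},{"rx":1,"ry":-8,"rz":0,"dx":-3,"dy":40,"dz":0,"grip":0.6},{"rx":0,"ry":-5,"rz":0,"dx":0,"dy":20,"dz":0,"grip":0.6}]'; python3 to.py 476 227 154 95.8 30 5.8
python3 - <<'E'
from h import *
o=[]
for n,(a,b,c,d) in (("scene",(150,260,340,480)),("top",(150,260,190,330))):
    im,dd=capture(n); o.append(cv2.resize(im[a:b,c:d],None,fx=2.8,fy=2.8))
im,dd=capture("top"); o2=cv2.resize(im[170:270,350:480],None,fx=4,fy=4)
P=cloud("top",dd); m=np.zeros((400,640),bool); m[185:255,385:450]=1
q=P[m]; q=q[(q[:,2]>16)&(q[:,2]<34)]; R=np.radians(5.8); X=np.array([[np.cos(R),np.sin(R)],[-np.sin(R),np.cos(R)]])
l=(q[:,:2]-[482,-257])@X.T; k=(np.abs(l[:,0])<80)&(np.abs(l[:,1])<50); print(k.sum(),cv2.minAreaRect(l[k].astype(np.float32)),np.median(q[k,2]))
cv2.imwrite("pics/c5.png",np.hstack(o)); cv2.imwrite("pics/c6.png",o2)
E
```

```text
t: 8.25
position: [481.6, 185.1, 226.5]
tcp_rot: [0.265, -0.044, 0.963, 0.019]
contact_force: [-0.8, 0.1, -0.6]
opening: 0.598
t 8.25 pos [481.6 185.1 226.5] d [ -5.6  41.9 -72.5] r [-0.8  0.7  0.3] F [-0.8  0.1 -0.6] op 0.598 toolz [ 0.509  0.059 -0.859]
331 ((0.03302001953125, -1.3640480041503906), (143.67066955566406, 34.269771575927734), 1.132959008216858) 26.78638977075184
```

View pics/c5.png

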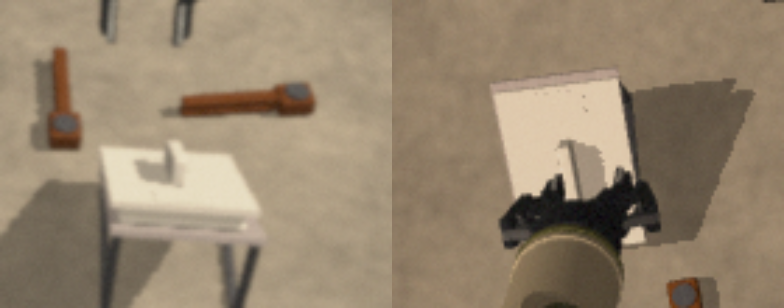

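View pics/c6.png

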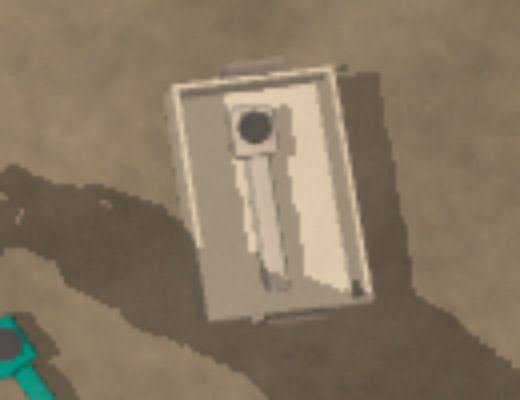

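The press lies flat in the middle of the tub: offset (0, -1.4) mm, top at 26.8 mm (26 expected). The gripper is tilted and behind the bar, and the bar shows at (570,165). On to the pre-grasp pose.

```bash
python3 -m pendant '[{"rx":-0.8,"ry":0.7,"rz":0,"dx":-5,"dy":40,"dz":-20,"grip":0.6},{"rx":0,"ry":0,"rz":0,"dx":0,"dy":0,"dz":-40,"grip":0.6}]'; python3 to.py 476 227 154 95.8 30 5.8
```

```text
t: 8.65
position: [480.9, 223.5, 171.3]
tcp_rot: [0.26, -0.042, 0.965, 0.013]
contact_force: [1.3, -2.0, -0.7]
opening: 0.601
t 8.65 pos [480.9 223.5 171.3] d [ -4.9   3.5 -17.3] r [-0.2  0.1  0.7] F [ 1.3 -2.  -0.7] op 0.601 toolz [ 0.5    0.047 -0.865]
```

```bash
python3 -m pendant '[{"rx":0,"ry":0,"rz":0,"dx":0,"dy":0,"dz":0,"grip":0.6}]'; python3 to.py 476 227 154 95.8 30 5.8
```

```text
t: 8.78
position: [480.5, 220.9, 169.2]
tcp_rot: [0.258, -0.041, 0.965, 0.011]
contact_force: [0.8, -0.7, 0.4]
opening: 0.6
t 8.78 pos [480.5 220.9 169.2] d [ -4.5   6.1 -15.2] r [ 0.  -0.1  0.9] F [ 0.8 -0.7  0.4] op 0.6 toolz [ 0.496  0.042 -0.867]
```

```bash
python3 -m pendant '[{"rx":0,"ry":0,"rz":0.8,"dx":-4,"dy":7,"dz":-15,"grip":0.6},{"rx":0,"ry":0,"rz":0,"dx":0,"dy":0,"dz":0,"grip":0.6}]'; python3 to.py 506 230 103 95.8 30 5.8
```

```text
t: 9.02
position: [478.5, 227.6, 156.8]
tcp_rot: [0.259, -0.047, 0.965, 0.013]
contact_force: [0.8, -0.4, -0.5]
opening: 0.597
t 9.03 pos [478.5 227.6 156.8] d [ 27.5   2.4 -53.8] r [-0.1  0.   0.3] F [ 0.8 -0.4 -0.5] op 0.597 toolz [ 0.498  0.049 -0.866]
```

```bash
python3 -m pendant '[{"rx":0,"ry":0,"rz":0,"dx":9,"dy":1,"dz":-20,"grip":0.6},{"rx":0,"ry":0,"rz":0,"dx":9,"dy":0.5,"dz":-17,"grip":0.6}]'; python3 to.py 506 230 103 95.8 30 5.8
python3 - <<'E'
from h import *
o=[]
for n,(a,b,c,d) in (("scene",(150,260,340,480)),("top",(150,260,190,330))):
    im,dd=capture(n); o.append(cv2.resize(im[a:b,c:d],None,fx=2.8,fy=2.8))
cv2.imwrite("pics/c7.png",np.hstack(o))
E
```

```text
t: 9.28
position: [499.0, 230.2, 123.4]
tcp_rot: [0.262, -0.046, 0.964, 0.015]
contact_force: [-0.5, -0.5, -0.6]
opening: 0.604
t 9.28 pos [499.  230.2 123.4] d [  7.   -0.2 -20.4] r [-0.3  0.4  0.3] F [-0.5 -0.5 -0.6] op 0.604 toolz [ 0.503  0.053 -0.862]
```

View pics/c7.png

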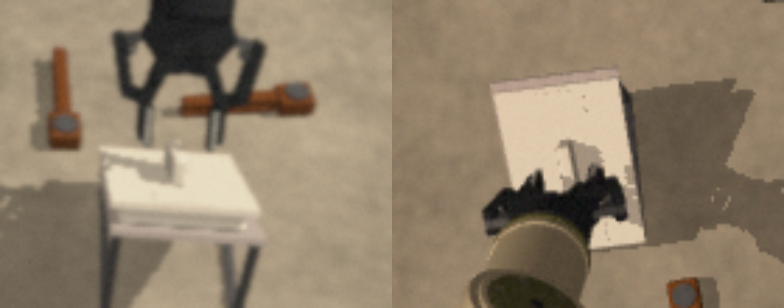

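The fingers straddle the bar. Continue down along the tool axis.

```bash
python3 -m pendant '[{"rx":-0.3,"ry":0.4,"rz":0.3,"dx":5,"dy":0,"dz":-12,"grip":0.6},{"rx":0,"ry":0,"rz":0,"dx":1,"dy":0,"dz":-5,"grip":0.6}]'; python3 to.py 506 230 103 95.8 30 5.8
```

```text
t: 9.62
position: [505.7, 229.8, 106.5]
tcp_rot: [0.258, -0.049, 0.965, 0.013]
contact_force: [0.2, -0.4, -0.6]
opening: 0.6
t 9.62 pos [505.7 229.8 106.5] d [ 0.3  0.2 -3.5] r [ 0. -0.  0.] F [ 0.2 -0.4 -0.6] op 0.6 toolz [ 0.497  0.05  -0.866]
```

```bash
python3 -m pendant '[{"rx":0,"ry":0,"rz":0,"dx":0,"dy":0,"dz":-3,"grip":0.3},{"rx":0,"ry":0,"rz":0,"dx":0,"dy":0,"dz":0,"grip":0.0},{"rx":0,"ry":0,"rz":0,"dx":0,"dy":0,"dz":0,"grip":0.0},{"rx":0,"ry":0,"rz":0,"dx":0,"dy":0,"dz":0,"grip":0.0}]' 80; python3 to.py 506 230 103 95.8 30 5.8
```

```text
t: 10.12
position: [505.4, 230.0, 103.8]
tcp_rot: [0.258, -0.049, 0.965, 0.013]
contact_force: [-0.5, 0.0, -1.9]
opening: 0.145
t 10.12 pos [505.4 230.  103.8] d [ 0.6  0.  -0.8] r [ 0. -0.  0.] F [-0.5  0.  -1.9] op 0.145 toolz [ 0.497  0.05  -0.866]
```

```bash
python3 -m pendant '[{"rx":0,"ry":0,"rz":0,"dx":-5,"dy":-0.5,"dz":10,"grip":0.0},{"rx":0,"ry":0,"rz":0,"dx":-10,"dy":-1,"dz":20,"grip":0.0},{"rx":0,"ry":0,"rz":0,"dx":-10,"dy":-1,"dz":30,"grip":0.0},{"rx":0,"ry":0,"rz":0,"dx":0,"dy":0,"dz":50,"grip":0.0},{"rx":0,"ry":0,"rz":0,"dx":0,"dy":0,"dz":20,"grip":0.0}]'; python3 to.py 483 100 200 95.8 0 5.8
python3 - <<'E'
from h import *
o=[]
for n,(a,b,c,d) in (("scene",(110,260,340,480)),("top",(150,300,190,330))):
    im,dd=capture(n); o.append(cv2.resize(im[a:b,c:d],None,fx=2.8,fy=2.8))
cv2.imwrite("pics/c8.png",np.hstack(o))
E
```

```text
t: 10.75
position: [476.0, 225.8, 237.0]
tcp_rot: [0.256, -0.05, 0.965, 0.012]
contact_force: [-0.2, 0.8, -1.9]
opening: 0.142
t 10.75 pos [476.  225.8 237. ] d [   7.  -125.8  -37. ] r [-2.9 29.5 -0.1] F [-0.2  0.8 -1.9] op 0.142 toolz [ 0.492  0.049 -0.869]
```

View pics/c8.png

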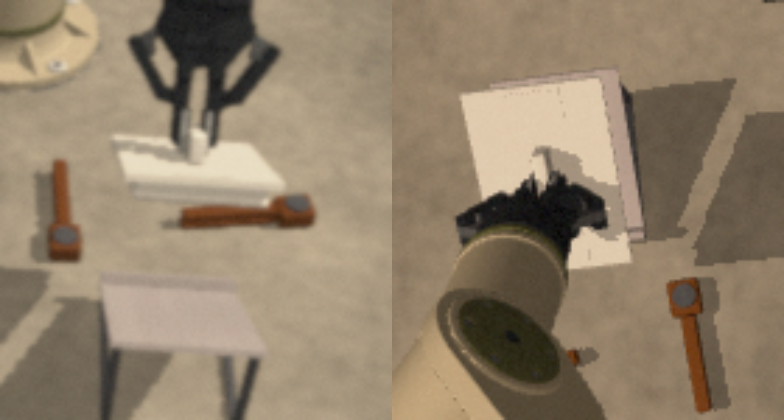

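The lid is off the drainer, held squarely by the bar. Carry it across while levelling the tool.

```bash
python3 -m pendant '[{"rx":0,"ry":0,"rz":0,"dx":1,"dy":-50,"dz":0,"grip":0.0},{"rx":0,"ry":0,"rz":0,"dx":1,"dy":-55,"dz":0,"grip":0.0},{"rx":-1,"ry":8,"rz":0,"dx":1,"dy":-55,"dz":0,"grip":0.0},{"rx":-1,"ry":8,"rz":0,"dx":1,"dy":-55,"dz":0,"grip":0.0},{"rx":-1,"ry":8,"rz":0,"dx":1,"dy":-55,"dz":0,"grip":0.0},{"rx":0,"ry":5,"rz":0,"dx":1,"dy":-55,"dz":0,"grip":0.0},{"rx":0,"ry":0,"rz":0,"dx":1,"dy":-55,"dz":-15,"grip":0.0},{"rx":0,"ry":0,"rz":0,"dx":0,"dy":-50,"dz":-20,"grip":0.0},{"rx":0,"ry":0,"rz":0,"dx":0,"dy":-30,"dz":-20,"grip":0.0}]'; python3 to.py 482.5 -257 130 95.8
```

```text
t: 11.98
position: [475.6, -208.4, 173.0]
tcp_rot: [-0.009, -0.059, 0.998, 0.002]
contact_force: [0.2, 0.5, -1.4]
opening: 0.139
t 11.97 pos [ 475.6 -208.4  173. ] d [  6.9 -48.6 -43. ] r [-0.2 -1.  -0.9] F [ 0.2  0.5 -1.4] op 0.139 toolz [-0.018  0.003 -1.   ]
```

```bash
python3 -m pendant '[{"rx":-0.2,"ry":-1,"rz":-0.9,"dx":7,"dy":-42,"dz":-10,"grip":0.0},{"rx":0,"ry":0,"rz":0,"dx":0,"dy":-4,"dz":-15,"grip":0.0},{"rx":0,"ry":0,"rz":0,"dx":0,"dy":0,"dz":0,"grip":0.0}]'; python3 to.py 482.5 -257 130 95.8
python3 - <<'E'
from h import *
o=[]
for n,(a,b,c,d) in (("scene",(120,260,170,310)),("top",(140,280,350,490))):
    im,dd=capture(n); np.save(f"{n}9.npy",dd); o.append(cv2.resize(im[a:b,c:d],None,fx=2.8,fy=2.8))
cv2.imwrite("pics/c9.png",np.hstack(o))
E
```

```text
t: 12.35
position: [478.5, -257.2, 141.8]
tcp_rot: [-0.005, -0.048, 0.999, 0.001]
contact_force: [-0.0, 0.7, -1.7]
opening: 0.139
t 12.35 pos [ 478.5 -257.2  141.8] d [  4.    0.2 -11.8] r [-0.  -0.5  0.3] F [-0.   0.7 -1.7] op 0.139 toolz [-0.009  0.001 -1.   ]
```

View pics/c9.png

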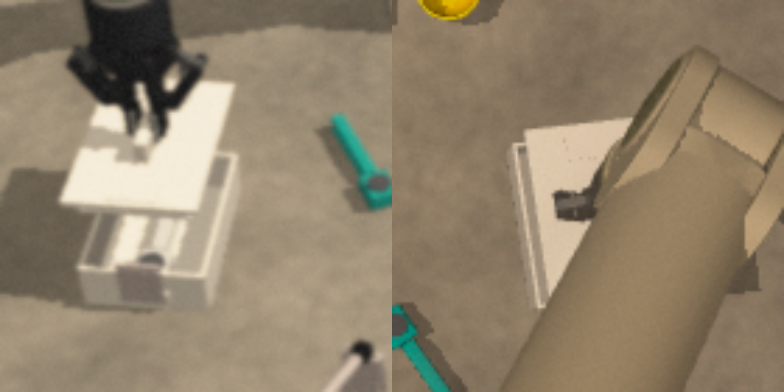

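The lid hangs level over the tub, seen at (150,140) in the left half. Next I'll measure its pose against the tub in this same scene picture.

```bash
cat > lidfit.py <<'E'
from h import *
import sys
from scipy.optimize import least_squares
def fit(cam,f,ztop,box):
    d=np.load(f); P=cloud(cam,d)
    q=P[box[0]:box[1],box[2]:box[3]].reshape(-1,3); q=q[~np.isnan(q[:,0])]
    q=q[np.abs(q[:,2]-ztop)<6]
    q=q[(np.abs(q[:,0]-480)<120)&(np.abs(q[:,1]+257)<90)]
    for i in range(4):
        A=np.c_[q[:,:2]-[480,-257],np.ones(len(q))]; c=np.linalg.lstsq(A,q[:,2],rcond=None)[0]; r=q[:,2]-A@c; q=q[np.abs(r)<2.5]
    (cc,s,a)=cv2.minAreaRect(q[:,:2].astype(np.float32))
    if s[0]<s[1]: s=s[::-1];a+=90
    print(cam,"lid c",np.round(cc,1),"s",np.round(s,1),"yaw",round((a+90)%180-90,2),"z",round(c[2],1),"slope deg",np.round(np.degrees(c[:2]),2),len(q))
if __name__=="__main__": 
    z=float(sys.argv[2]);t=sys.argv[1]
    fit("scene",f"scene{t}.npy",z,(120,260,170,310)); fit("top",f"top{t}.npy",z,(140,280,350,490))
E
python3 lidfit.py 9 137
python3 - <<'E'
from h import *
d=np.load("scene9.npy");P=cloud("scene",d)
q=P[120:260,170:310].reshape(-1,3);
r=q[(q[:,2]>59)&(q[:,2]<75)&(np.abs(q[:,1]+250)<40)];print("clips",len(r),np.round(np.percentile(r,[2,50,98],axis=0)))
r=q[(q[:,2]>44)&(q[:,2]<54)&(q[:,0]>480)];print("rim",len(r),np.round(np.percentile(r,[1,50,99],axis=0),1))
# refit from initial cloud, rim edges in tub frame
for cam in ("scene","top"):
    d=np.load(f"{cam}0.npy");P=cloud(cam,d);q=P[140:280,170:490].reshape(-1,3)
    q=q[(q[:,2]>44)&(q[:,2]<54)&(np.abs(q[:,0]-482)<120)&(np.abs(q[:,1]+257)<90)]
    for yaw in (5,5.5,6,6.5):
        a=np.radians(yaw);l=(q[:,:2]-[482.5,-257])@np.array([[np.cos(a),-np.sin(a)],[np.sin(a),np.cos(a)]])
        m=np.abs(l[:,0])<75; sd=l[m&(l[:,1]<-50)];sp=l[m&(l[:,1]>50)]
        e=np.abs(l[:,1])<55
        print(cam,yaw,"y sides med",np.round([np.median(sd[:,1]),np.median(sp[:,1])],1),"slope",np.round(np.degrees([np.polyfit(sd[:,0],sd[:,1],1)[0],np.polyfit(sp[:,0],sp[:,1],1)[0]]),2),"x ends",np.round([np.median(l[e&(l[:,0]<-70),0]),np.median(l[e&(l[:,0]>70),0])],1))
E
```

```text
scene lid c [ 478.  -257.2] s [192.  129.1] yaw 5.7 z 136.6 slope deg [-0.4  -0.03] 1415
top lid c [ 484.8 -248.2] s [168.7 109.2] yaw 5.2 z 139.1 slope deg [-0.24 -0.68] 715
clips 53 [[ 576. -267.   59.]
 [ 579. -245.   64.]
 [ 583. -225.   70.]]
rim 199 [[ 487.7 -314.7   44.1]
 [ 568.1 -239.    48.7]
 [ 582.2 -185.4   53.4]]
scene 5 y sides med [-58.5  60.8] slope [0.97 0.88] x ends [-86.4  92.7]
scene 5.5 y sides med [-58.5  60.8] slope [0.47 0.38] x ends [-86.2  92.5]
scene 6 y sides med [-58.5  61. ] slope [-0.03 -0.12] x ends [-86.3  92.5]
scene 6.5 y sides med [-58.5  61. ] slope [-0.53 -0.62] x ends [-86.2  92.7]
top 5 y sides med [-60.2  59.7] slope [1.06 1.05] x ends [-87.9  87.7]
top 5.5 y sides med [-60.1  59.6] slope [0.57 0.55] x ends [-88.   87.7]
top 6 y sides med [-59.9  59.7] slope [0.   0.05] x ends [-88.   87.6]
top 6.5 y sides med [-60.   59.7] slope [-0.44 -0.51] x ends [-88.   87.5]
```

The tub's yaw is 6.0° and its centre about (483.5, -256.5). The lid is centred in the hand to within about 1 mm. Align and lower to just above the clips.

```bash
python3 to.py 484 -256.3 84 96; python3 -m pendant '[{"rx":0,"ry":-0.5,"rz":0.3,"dx":5,"dy":1,"dz":-25,"grip":0.0},{"rx":0,"ry":0,"rz":0,"dx":0,"dy":0,"dz":-10,"grip":0.0},{"rx":0,"ry":0,"rz":0,"dx":0,"dy":0,"dz":0,"grip":0.0}]'; python3 to.py 484 -256.3 84 96
```

```text
t 12.45 pos [ 479.6 -257.3  143.6] d [  4.4   1.  -59.6] r [ 0.  -0.4  0.5] F [ 0.1  0.  -1.5] op 0.146 toolz [-0.006 -0.    -1.   ]
t: 12.82
position: [486.9, -253.6, 110.2]
tcp_rot: [0.003, -0.053, 0.999, -0.0]
contact_force: [-0.6, -0.7, -1.4]
opening: 0.142
t 12.82 pos [ 486.9 -253.6  110.2] d [ -2.9  -2.7 -26.2] r [-0.   0.4 -0.1] F [-0.6 -0.7 -1.4] op 0.142 toolz [ 0.006  0.    -1.   ]
```

```bash
python3 -m pendant '[{"rx":0,"ry":0.4,"rz":0,"dx":-3,"dy":-3,"dz":-15,"grip":0.0},{"rx":0,"ry":0,"rz":0,"dx":-1,"dy":0,"dz":-6,"grip":0.0},{"rx":0,"ry":0,"rz":0,"dx":0,"dy":0,"dz":0,"grip":0.0}]'; python3 to.py 484 -256.3 84 96
```

```text
t: 13.2
position: [483.3, -256.7, 89.3]
tcp_rot: [0.0, -0.054, 0.999, -0.0]
contact_force: [-0.5, 1.0, -1.9]
opening: 0.141
t 13.2 pos [ 483.3 -256.7   89.3] d [ 0.7  0.4 -5.3] r [ 0.   0.  -0.2] F [-0.5  1.  -1.9] op 0.141 toolz [ 0.001 -0.    -1.   ]
```

```bash
python3 - <<'E'
from h import *
im,dd=capture("scene"); np.save("scene10.npy",dd); np.save("top10.npy",np.load("top9.npy")*0+1)
cv2.imwrite("pics/c10.png",cv2.resize(im[130:250,170:300],None,fx=4.5,fy=4.5,interpolation=cv2.INTER_CUBIC))
import lidfit
lidfit.fit("scene","scene10.npy",80,(120,260,170,310))
E
python3 to.py 484 -256.3 84 96
```

```text
scene lid c [ 484.1 -256.5] s [188.8 129.6] yaw 6.55 z 83.8 slope deg [0.08 0.  ] 1263
t 13.25 pos [ 483.4 -256.8   89.5] d [ 0.6  0.5 -5.5] r [ 0.   0.1 -0.2] F [-0.1 -0.2 -1.8] op 0.145 toolz [ 0.001 -0.001 -1.   ]
```

View pics/c10.png

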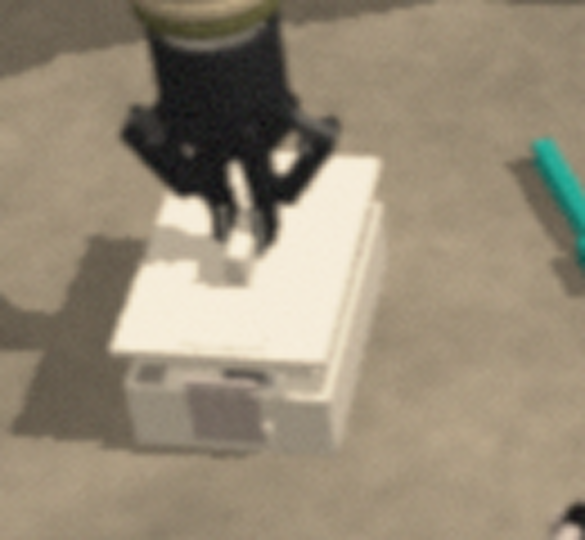

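The lid centre reads (484.1, -256.5) and the tub reads (483.9, -256) in the same camera, so they are aligned within 1 mm. Lower onto the clips.

```bash
python3 -m pendant '[{"rx":0,"ry":0,"rz":-0.3,"dx":0,"dy":0.5,"dz":-7,"grip":0.0},{"rx":0,"ry":0,"rz":0,"dx":0,"dy":0,"dz":-5,"grip":0.0}]'; python3 to.py 484 -256.3 60 96;  python3 -m pendant '[{"rx":0,"ry":0,"rz":0,"dx":0,"dy":0,"dz":-4,"grip":0.0}]' ; python3 to.py 484 -256.3 60 96
```

```text
t: 13.5
position: [484.0, -256.6, 77.6]
tcp_rot: [0.001, -0.051, 0.999, -0.001]
contact_force: [0.2, -0.2, -0.4]
opening: 0.145
t 13.5 pos [ 484.  -256.6   77.6] d [  0.    0.3 -17.6] r [0.1 0.1 0.2] F [ 0.2 -0.2 -0.4] op 0.145 toolz [ 0.002 -0.001 -1.   ]
t: 13.62
position: [484.9, -256.7, 74.1]
tcp_rot: [0.002, -0.051, 0.999, -0.001]
contact_force: [-1.2, 1.3, 15.6]
opening: 0.144
t 13.62 pos [ 484.9 -256.7   74.1] d [ -0.9   0.4 -14.1] r [0.1 0.2 0.2] F [-1.2  1.3 15.6] op 0.144 toolz [ 0.004 -0.001 -1.   ]
```

Contact on the clips: underside at about 63 mm, 15 N. Press down while holding.

```bash
python3 -m pendant '[{"rx":0,"ry":0,"rz":0,"dx":-0.5,"dy":0,"dz":-6,"grip":0.0}]'; python3 to.py 484 -256.3 60 96;  python3 -m pendant '[{"rx":0,"ry":0,"rz":0,"dx":0,"dy":0,"dz":-6,"grip":0.0}]' ; python3 to.py 484 -256.3 60 96
```

```text
t: 13.75
position: [486.3, -257.5, 70.2]
tcp_rot: [0.004, -0.051, 0.999, -0.001]
contact_force: [-4.1, 1.9, 12.2]
opening: 0.142
t 13.75 pos [ 486.3 -257.5   70.2] d [ -2.3   1.2 -10.2] r [0.1 0.5 0.1] F [-4.1  1.9 12.2] op 0.142 toolz [ 0.009 -0.002 -1.   ]
t: 13.88
position: [485.2, -258.1, 65.4]
tcp_rot: [0.004, -0.051, 0.999, -0.001]
contact_force: [-13.6, 4.1, 26.4]
opening: 0.14
t 13.88 pos [ 485.2 -258.1   65.4] d [-1.2  1.8 -5.4] r [0.1 0.4 0.2] F [-13.6   4.1  26.4] op 0.14 toolz [ 0.008 -0.002 -1.   ]
```

```bash
python3 -m pendant '[{"rx":0,"ry":0.3,"rz":0,"dx":-2,"dy":1,"dz":-5,"grip":0.0}]'; python3 to.py 484 -256.3 60 96;  python3 -m pendant '[{"rx":0,"ry":0,"rz":0,"dx":-1,"dy":1,"dz":-5,"grip":0.0}]' ; python3 to.py 484 -256.3 60 96
```

```text
t: 14.0
position: [483.4, -258.4, 62.0]
tcp_rot: [0.002, -0.05, 0.999, -0.001]
contact_force: [-0.4, -0.8, 15.1]
opening: 0.143
t 14.0 pos [ 483.4 -258.4   62. ] d [ 0.6  2.1 -2. ] r [0.2 0.2 0.3] F [-0.4 -0.8 15.1] op 0.143 toolz [ 0.004 -0.003 -1.   ]
t: 14.12
position: [484.0, -258.4, 60.6]
tcp_rot: [0.004, -0.05, 0.999, -0.002]
contact_force: [-16.5, 11.3, 57.7]
opening: 0.145
t 14.12 pos [ 484.  -258.4   60.6] d [-0.   2.1 -0.6] r [0.2 0.5 0.3] F [-16.5  11.3  57.7] op 0.145 toolz [ 0.008 -0.003 -1.   ]
```

The force rises sharply to 58 N at about 50 mm underside, so it appears seated. Release, back off and look.

```bash
python3 -m pendant '[{"rx":0,"ry":0,"rz":0,"dx":0,"dy":0,"dz":1,"grip":0.0},{"rx":0,"ry":0,"rz":0,"dx":0,"dy":0,"dz":0,"grip":0.5},{"rx":0,"ry":0,"rz":0,"dx":0,"dy":0,"dz":0,"grip":0.5},{"rx":0,"ry":0,"rz":0,"dx":0,"dy":0,"dz":30,"grip":0.5},{"rx":0,"ry":0,"rz":0,"dx":0,"dy":0,"dz":50,"grip":0.5},{"rx":0,"ry":0,"rz":0,"dx":0,"dy":55,"dz":20,"grip":0.5},{"rx":0,"ry":0,"rz":0,"dx":0,"dy":60,"dz":0,"grip":0.5},{"rx":0,"ry":0,"rz":0,"dx":0,"dy":60,"dz":0,"grip":0.5},{"rx":0,"ry":0,"rz":0,"dx":0,"dy":50,"dz":0,"grip":0.5}]'
python3 - <<'E'
from h import *
import lidfit
o=[]
for n,(a,b,c,d) in (("scene",(150,250,180,280)),("top",(170,270,370,470))):
    im,dd=capture(n); np.save(f"{n}11.npy",dd); o.append(cv2.resize(im[a:b,c:d],None,fx=4,fy=4,interpolation=cv2.INTER_CUBIC))
cv2.imwrite("pics/c11.png",np.hstack(o))
lidfit.fit("scene","scene11.npy",56,(120,260,170,310));lidfit.fit("top","top11.npy",56,(140,280,350,490))
for n in ("scene","top"):
    P=cloud(n,np.load(n+"11.npy")).reshape(-1,3); a=np.radians(6); l=(P[:,:2]-[483.2,-256.6])@np.array([[np.cos(a),-np.sin(a)],[np.sin(a),np.cos(a)]])
    for s in (-1,1):
        m=(np.abs(l[:,0]-s*70)<15)&(np.abs(l[:,1])<50); print(n,s,np.round(np.nanpercentile(P[m,2],[5,50,95]),1))
E
```

```text
t: 15.25
position: [483.3, -32.6, 164.9]
tcp_rot: [0.005, -0.045, 0.999, -0.003]
contact_force: [-0.3, -0.1, 0.2]
opening: 0.499
scene lid c [ 486.1 -258.4] s [194.8 129. ] yaw 6.2 z 56.0 slope deg [ 0.04 -0.  ] 1524
top lid c [ 481.6 -260.1] s [185.3 128.4] yaw 5.9 z 57.1 slope deg [ 0.03 -0.15] 1640
scene -1 [53.1 56.2 59.7]
scene 1 [52.7 56.3 59.4]
top -1 [53.7 57.6 61.9]
top 1 [53.1 57.6 61.8]
```

View pics/c11.png

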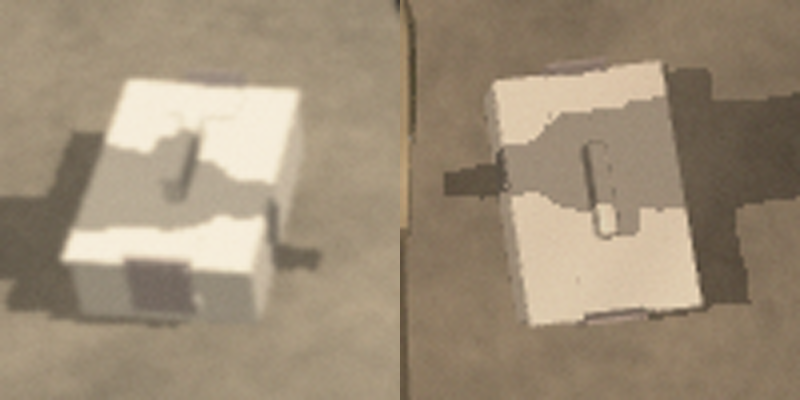

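Both plate ends read 56.3 mm (scene) and 57.6 mm (top) on the upper surface, against 56 expected. The lid is level within 0.2°, its yaw is about 6°, and it is about 2.6 mm from the tub's centre, within the play. Both clips stand over its edge, at (165,285) and (215,78) in the left half. Hand in.

```bash
python3 -c "
from bench import *
s=sense();print(s['t'],s['contact_force']);print(job_done())"
```

```text
15.35 [-0.03522138 -0.44239971 -0.05179518]
the job is handed in; nothing more can be done
None
```

The grey garlic press is in the tub and the lid is snapped down over it. I handed the job in at about 15.4 s; no verdict was reported.

- **Press:** it lies flat in the middle of the tub, about 1.4 mm off centre. Its top read 26.8 mm, against 26 mm expected. I checked this before the lid went on.
- **Lid:** I took it off the drainer by its bar with the tool tilted to match, levelled it, and pressed it down in the middle until the force jumped to 58 N. I did not press the ends separately.
- **Last check of the lid:** both ends read the same height in each camera, 56.3 mm in one and 57.6 mm in the other, against 56 mm when home. The lid is level within 0.2° and in line with the tub within about 0.2°.
- **Centring:** it sits about 2.5 to 3 mm off the tub's centre, within the 6 mm allowed. The two cameras disagree by 1 to 2 mm, mostly calibration. In the last fit they put the lid 4.5 mm apart lengthways, because the scene camera sees the clips as part of the lid.
- **Bystanders:** the gripper is clear of everything. I never moved it near the jar, bowl or soap dish, and I did not re-measure them at the end.

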